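# Break down a dry-fitted kit tank onto its painting stands

## Robot

A 6-joint arm with a two-finger parallel gripper is mounted at the origin on a cart in front of the work surface, level with it; the furniture and walls round the work are solid. World frame = base frame: x ahead of the robot, y to its left, z up, the work surface at z = 0. Lengths are in mm, angles in rad, forces in N, time in s.
With the tool pointing down it reaches from about 300 to 775 mm from the base axis. Payload 14.6 kg.
Tool frame: the origin (TCP) lies at the very end of the fingers, on their centre line; the grasp point (between the pads) lies 19 mm behind it (grip_point_offset is the distance from the TCP to the grasp point, in mm); z points along the fingers, y is the line along which they close (so a half turn about z gives the same grasp; the last joint's range is limited). The gripper opens to 94 mm and grips with 3 to 60 N. Pads are 16 mm wide; open, the fingers measure 119 mm over their backs; the gripper's body (75 mm by 177 mm) begins 78 mm behind the grasp point.
Start: joints at [-1.187, 0.3, 1.521, -0, 1.321, -0.067], TCP at [239.619, -495.047, 166.546] pointing down, gripper open.
Joint ranges: [-3.03, 3.03], [-0.79, 2.21], [0.23, 2.52], [-1.04, 4.18], [0, 3.07], [-2.55, 2.55]. Speed limits (rad/s): [2.22, 2.22, 2.57, 3.14, 3.14, 3.14].

## Interface

Orientations are given as [roll, pitch, yaw] about the fixed x, y, z axes, in that order (R = Rz(yaw) Ry(pitch) Rx(roll)).
In Python, from cell import read_state, camera, camera_info, sign_off, grip_point_offset gives the robot as it stands.
- The arm moves only by the shell command python3 -m handwheel 'ROWS' [FORCE]. ROWS is text: rows parted by semicolons, each of 5 numbers parted by spaces: the shift along the world's x, y, z in units of 40 mm (1.0 is 40 mm), then the turn about the world's z in units of 5 degrees (1.0 is 5 degrees), then the closure, from 0 (fully open) to 1 (shut). In form: dx dy dz yaw gripper; .... A call has 1 to 12 rows; each row shifts and turns the commanded pose from where the row before left it; what a row does not reach is not made up. A row lasts 1/12 s, in which the tool goes at most 41.7 mm and 7.16 degrees, less where a joint would pass 70% of its speed; a pose out of reach is approached as far as the arm can. A call is refused whole if a number of a shift passes 1 or a number of a turn 1, either way. A call with a gripper value outside its range is refused whole. The fingers move at their own pace and stop on an object; FORCE is the grip in N (left out, the last holds). Time passes only in rows, so rows that do not move let the fingers close. It gives the time, the measured TCP pose, the force, the opening and the grip force at its end, in the units of the state.
- read_state(): the state, without advancing time (a new reading comes with each control period).
- camera(name): name is "side" or "top" or "wrist"; returns (picture, depth): 400x640x3 uint8, red, green, blue; 400x640 float32, mm along the optical axis (not along the pixel's ray), 0 where there is no reading.
- camera_info(name): a dict with "intrinsics" (3x3 intrinsics, pixels), "world_from_camera" (4x4, takes a point from camera to world coordinates). Camera axes: x right, y down, z forward; pixel columns grow to the right and rows downward; lengths in mm; the calibration is good to about 2 mm. The wrist camera is an equidistant fisheye: a pixel r from the principal point sees the ray r / f radians off the axis. A picture is of the moment at which its call begins: read the wrist's pose just before it. camera_info takes no time and is no camera call; for the wrist camera it gives the pose at the moment of the call.
- sign_off(): hands the job in; it is judged then, once.
The state is a dict: "clock": time; "joints": joint angles; "qd": joint speeds; "effort": joint torques, N m; "eef_pos": TCP position; "eef_rot": TCP orientation; "wrist_force": force on the tool from outside, world axes, zero at the start; "moment": the same for the moment, N m; "finger_gap": finger opening in mm; "finger_force": force on a finger pad.
Only numpy, scipy, OpenCV 4.12 (cv2) and the standard library are available. Lean on these libraries where they do the work, as an engineer would, in place of code of your own. Each camera call takes 0.05 s, during which the arm holds its last target. There are 200 camera calls.

## Task

The grey kit tank is only dry-fitted: take it apart from the top down, one part at a time (cupola, turret, upper hull, then the tracked chassis), and in that order seat each one upright on the painting stand made for it: cupola on the small mushroom stand, turret on the larger one, upper hull over the bar of the table stand and chassis astride the ridge stand, both hulls centred and in line with their stands. Set the parts down rather than dropping them, do not tip them over, and leave the two little paint jars where they stand.

Things in the scene. Friction and masses are not known exactly. Their poses are not given: they have to be found in the camera images.
- cupola: top of the stack: grey round tank cupola, 28 mm wide, upright sides 14 mm high (hatch and periscopes on its roof reach 16 mm), 20 g. Origin at the centre of its underside, z up. Open below: round cavity 18 mm wide, 8 mm deep. At the start it sits loosely over a low boss on the turret roof.
- turret: grey octagonal turret, 44 mm over the flats, 20 mm high; gun barrel along +x to 78 mm from the origin, box behind to 34 mm. Grip across y: upright flats at y = +-22, 18 mm long, 14 mm high. Origin at the centre of its underside, z up. Bore below: 26 mm wide, 8 mm deep. Cupola boss on its roof, 3 mm high. 35 to 70 g. Starts loosely on the upper hull, over a ring 4 mm high, turned up to 0.35 rad.
- upper_hull: grey upper hull: flat box 96 mm long (x, sloped nose at +x), 54 mm wide (y); upright sides 16 mm high from x = -48 to +30. Grip across y. Origin at the centre of its underside, z up. Cavity below: 80 (x) by 26 (y), 8 mm deep. Turret ring on its deck, 4 mm high. 50 to 100 g. Starts loosely on the chassis, over a block 5 mm high.
- chassis: grey lower hull with black tracks, bottom of the stack, loose on the bench: 110 mm long (x), 60 mm wide over the tracks (y), track faces upright and 26 mm high, tub top at 28, block on it to 33. Grip across y. Origin at the centre, level with the track undersides, z up. Flat belly at z = 8 mm, 100 mm long, 32 mm wide between the tracks. 80 to 170 g.
- cupola_stand: smaller of two mushroom-shaped wooden painting stands: foot 52 mm wide, 10 high; cork seat 26 mm wide, its top 36 mm above the bench; a stub 6 mm wide, tapered, rises 6 mm more and enters the cupola. Seated: cupola origin 36 mm above the stand's. Fixed. Origin on the bench, centre of foot, z up.
- turret_stand: larger mushroom-shaped wooden painting stand: foot 68 mm wide, 10 high; cork seat 36 mm wide, its top 36 mm above the bench; a stub 12 mm wide, tapered, rises 6 mm more and enters the turret's bore. Seated: turret origin 36 mm above the stand's, any heading. Fixed. Origin on the bench, centre of foot, z up.
- hull_stand: wooden stand, a table on two posts: foot 96 (x) by 66 mm (y), 10 high; cork-faced table 90 (x) by 36 (y), its top 36 mm above the bench; a bar 64 (x) by 12 (y) rises 6 mm more and enters the upper hull. Seated: hull origin 36 mm above the stand's, hull x along stand x, either way round. Fixed. Origin on the bench, centre of foot, z up.
- chassis_stand: wooden stand with a plain upright ridge: foot 96 (x) by 66 mm (y), 10 high; cork-topped ridge 90 (x) by 20 (y), its top 40 mm above the bench. The chassis straddles it, belly on the ridge, tracks hanging free: chassis origin 32 mm above the stand's, chassis x along stand x, either way round. Fixed. Origin on the bench, centre of foot, z up.
- paint_jar_2: bystander: loose little paint jar with a black lid, 44 mm across, 46 mm high, in the midst of the stands. Origin at the centre of its underside, z up. Not to be moved.
- paint_jar_3: bystander: loose little paint jar with a white lid, 48 mm across, 50 mm high, nearer the front edge of the bench. Origin at the centre of its underside, z up. Not to be moved.
There are look-alikes about, which are no part of the job. What is shaped like the upper_hull but orange is not meant.

How it is judged:
By the outcome, as a careful person would: the job done as asked, in the order asked, and still so for the second after the job is handed in, with the robot touching nothing.
It also fails if it takes over 115 s, if anything falls off the work surface, if the arm or the gripper's body presses on something with over 40 N, if the wrist force passes 120 N, or if a joint passes its speed limit or range.

## Working session

There is one attempt and no reset: what is moved stays moved. The work goes in short steps, Python scripts to look and compute and a shell command to move; the robot and the scene stay as the last step left them, time stands still between calls to the robot, and variables do not carry over. Pictures are saved under pics/ and viewed, at most 15 in all, crops included, and the job is handed in when it is done.

```bash
mkdir -p pics; ls; python3 - <<'E'
from cell import *
import cv2,numpy as np
s=read_state();print(s, grip_point_offset if not callable(grip_point_offset) else grip_point_offset())
for n in("top","side"):
    im,d=camera(n);cv2.imwrite(f"pics/{n}0.png",im[...,::-1]);np.savez(f"{n}0.npz",im=im,d=d)
    i=camera_info(n);print(n,np.round(i["intrinsics"],1).tolist(),np.round(i["world_from_camera"],3).tolist())
E
```

```text
pics
{'clock': 0.0, 'joints': array([-1.18661774e+00,  3.00456144e-01,  1.52159065e+00,  1.65801608e-05,
        1.32067917e+00, -6.66078259e-02]), 'qd': array([-0.00057472,  0.00120833,  0.00012174,  0.00162004, -0.00028962,
        0.00036845]), 'effort': array([ 1.38875846e-03, -5.31807160e+01, -3.52741778e+01,  7.08541065e-02,
        2.43660092e-02, -9.13317012e-05]), 'eef_pos': array([ 239.50384958, -494.77521968,  165.99050753]), 'eef_rot': array([-3.14046293e+00, -9.14550083e-05,  4.50782252e-01]), 'wrist_force': array([ 0.19188825, -0.51324758,  0.79776437]), 'moment': array([0.02570297, 0.04927491, 0.00417263]), 'finger_force': 0.0, 'finger_gap': 93.72103580335653} 18.8
top [[497.8, 0.0, 316.1], [0.0, 497.8, 203.7], [0.0, 0.0, 1.0]] [[-0.022, -0.984, 0.178, 234.582], [-1.0, 0.021, -0.006, 101.634], [0.002, -0.178, -0.984, 1564.236], [0.0, 0.0, 0.0, 1.0]]
side [[490.4, 0.0, 319.0], [0.0, 490.4, 197.7], [0.0, 0.0, 1.0]] [[-0.999, -0.021, 0.045, 454.519], [-0.049, 0.594, -0.803, 1230.389], [-0.01, -0.804, -0.595, 925.425], [0.0, 0.0, 0.0, 1.0]]
```

View pics/top0.png

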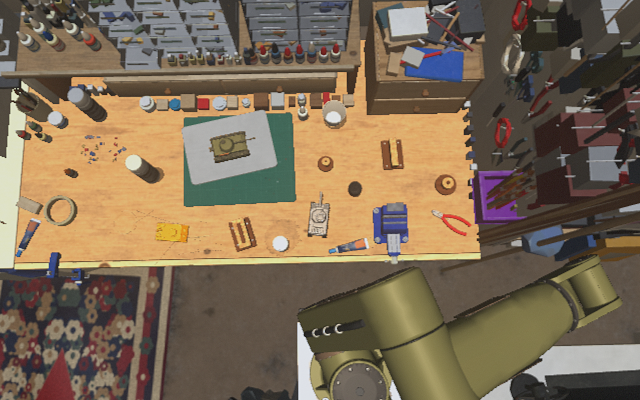

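View pics/side0.png

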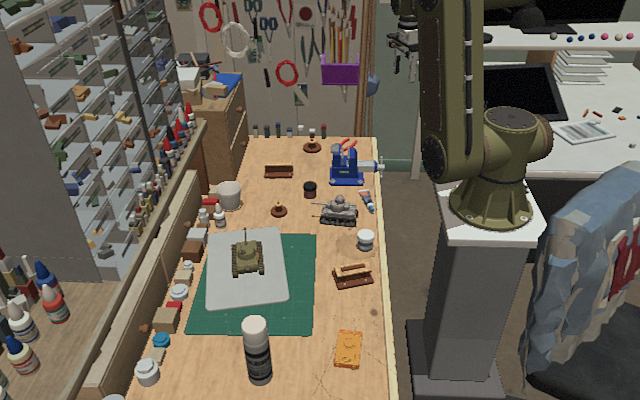

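The top view shows the grey tank at (318,218), the small mushroom at (325,163), the large one at (446,184), and long stands at (393,154) and (242,234). The jars are at (355,188) and (281,243). I'll zoom in to tell the long stands apart.

```bash
cat > h.py <<'E'
import numpy as np,cv2
from cell import *
def ray(n,u,v,z,info=None):
    i=info or camera_info(n);K=i["intrinsics"];T=i["world_from_camera"]
    if n=="wrist":
        a=(u-K[0][2])/K[0][0];b=(v-K[1][2])/K[1][1];r=np.hypot(a,b)+1e-12
        d=np.array([a/r*np.sin(r),b/r*np.sin(r),np.cos(r)])
    else: d=np.array([(u-K[0][2])/K[0][0],(v-K[1][2])/K[1][1],1])
    T=np.array(T);d=T[:3,:3]@d;o=T[:3,3];return o+d*(z-o[2])/d[2]
E
python3 - <<'E'
from h import *
t=cv2.imread("pics/top0.png");s=cv2.imread("pics/side0.png")
def c(im,u,v,r=30):return cv2.resize(im[v-r:v+r,u-r:u+r],(260,260),interpolation=cv2.INTER_CUBIC)
cv2.imwrite("pics/z0.png",np.vstack([np.hstack([c(t,393,154),c(t,242,234),c(t,318,216)]),np.hstack([c(s,278,171),c(s,352,275),c(s,338,212)])]))
for n,u,v,z in [("cupst",325,161,42),("turst",447,182,42),("standA",393,154,42),("standB",242,234,42),("jarblk",355,187,46),("jarwh",281,242,50),("tank",318,218,65)]:print(n,ray("top",u,v,z).round(0))
E
```

```text
cupst [646.  62.  42.]
turst [ 570. -319.   42.]
standA [ 664. -154.   42.]
standB [420. 323.  42.]
jarblk [559. -30.  46.]
jarwh [392. 202.  50.]
tank [461.  88.  65.]
```

View pics/z0.png

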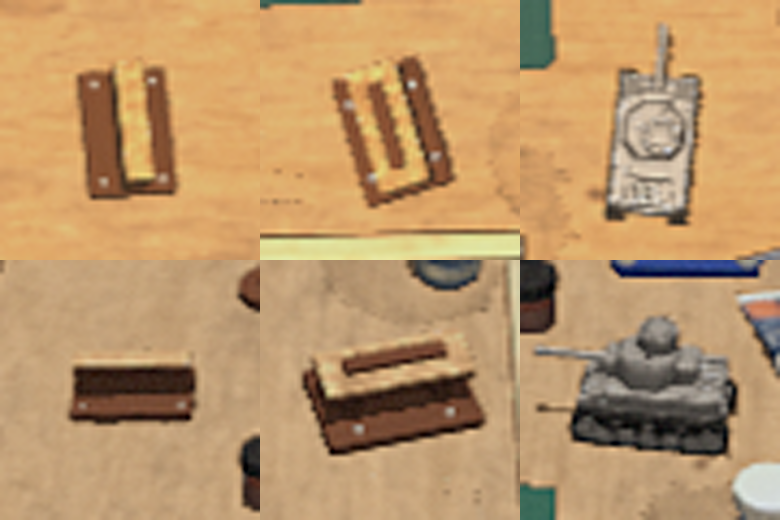

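A, at (664,-154), is the ridge (chassis) stand. B, at (420,323), is the table (hull) stand. The grey tank's nose points about +x. Moving above the tank.

```bash
python3 -m handwheel '0 0 1 0 0;0 0 1 0 0;0.35 0.93 0 -0.8 0;0.35 0.93 0 -0.8 0;0.35 0.93 0 -0.8 0;0.35 0.93 0 -0.8 0;0.35 0.93 0 -0.8 0;0.35 0.93 0 -0.8 0;0.35 0.93 0 -0.8 0;0.35 0.93 0 0 0;0.35 0.93 0 0 0;0.35 0.93 0 0 0' 10; python3 -m handwheel '0.35 0.93 0 0 0;0.35 0.93 0 0 0;0.35 0.93 0 0 0;0.35 0.93 0 0 0;0.35 0.93 0 0 0;0.2 0.7 0 0 0;0 0 0 0 0;0 0 0 0 0'
python3 - <<'E'
from h import *
i=camera_info("wrist");print(i["intrinsics"],np.round(i["world_from_camera"],3))
im,d=camera("wrist");cv2.imwrite("pics/w1.png",im[...,::-1])
s=read_state();print(s["eef_pos"],s["eef_rot"],s["joints"])
E
```

```text
clock: 1.1
eef_pos: [379.7, -121.1, 246.6]
eef_rot: [3.142, -0.0, -0.038]
wrist_force: [0.9, -0.4, 0.5]
finger_gap: 93.9
finger_force: 0.0
clock: 1.77
eef_pos: [457.4, 91.9, 246.0]
eef_rot: [3.141, 0.001, -0.035]
wrist_force: [-0.2, 0.6, -0.1]
finger_gap: 93.9
finger_force: 0.0
[[309.70691629   0.         316.42251071]
 [  0.         309.70691629 197.21939843]
 [  0.           0.           1.        ]] [[-3.60000e-02 -9.63000e-01 -2.69000e-01  5.34921e+02]
 [-9.99000e-01  3.50000e-02  9.00000e-03  8.91240e+01]
 [ 0.00000e+00  2.69000e-01 -9.63000e-01  4.64214e+02]
 [ 0.00000e+00  0.00000e+00  0.00000e+00  1.00000e+00]]
[457.36847951  90.88424489 246.18965474] [ 3.14129367e+00  8.07155277e-04 -3.68952153e-02] [ 1.17700766e-01  5.81790802e-02  1.62075333e+00 -1.72122446e-04
  1.46350381e+00  1.72541069e+00]
```

View pics/w1.png

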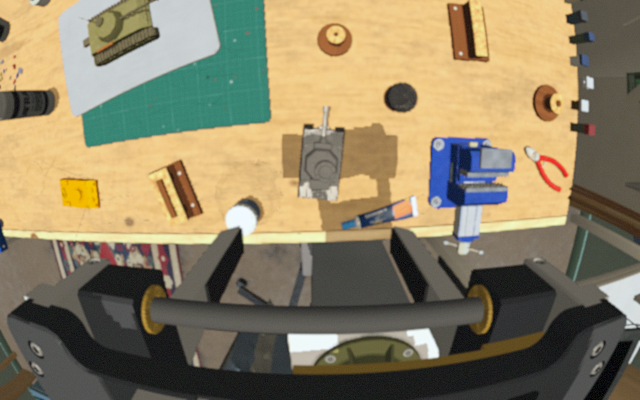

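The wrist view shows the tank at about (320,165) and every stand. I'll use depth to measure the poses.

```bash
cat >> h.py <<'E'
def cloud(n):
    i=camera_info(n);im,d=camera(n)
    K=i["intrinsics"];T=np.array(i["world_from_camera"]);v,u=np.mgrid[0:400,0:640]
    a=(u-K[0][2])/K[0][0];b=(v-K[1][2])/K[1][1]
    if n=="wrist":
        r=np.hypot(a,b)+1e-9;c=np.stack([a/r*np.tan(r),b/r*np.tan(r),a*0+1],-1)
    else:c=np.stack([a,b,a*0+1],-1)
    P=(c*d[...,None])@T[:3,:3].T+T[:3,3];P[d==0]=np.nan
    return im,P
def pick(P,c,r,z0,z1):
    m=(np.hypot(P[...,0]-c[0],P[...,1]-c[1])<r)&(P[...,2]>z0)&(P[...,2]<z1);return m
def rect(P,m):
    (c,(w,h),a)=cv2.minAreaRect(P[m][:,:2].astype(np.float32))
    if w<h:w,h,a=h,w,a+90
    return np.round([*c,w,h,(a+90)%180-90,np.median(P[m][:,2])],1),m.sum()
E
python3 - <<'E'
from h import *
im,P=cloud("wrist")
np.savez("w1.npz",im=im,P=P)
for n,c,r,a,b in [("cup",(646,62),35,28,50),("tur",(570,-319),40,28,50),("ridge",(664,-154),65,33,50),("table",(420,323),65,28,50),("jarb",(559,-30),40,40,55),("jarw",(392,202),40,40,60),("cupola",(461,88),70,72,95),("turret",(461,88),100,55,70),("hull",(461,88),80,36,48),("all",(461,88),80,8,95),("bench",(500,20),30,-20,20)]:
    m=pick(P,c,r,a,b);print(n,*rect(P,m))
m=pick(P,(461,88),80,5,95);print(np.histogram(P[m][:,2],bins=range(5,95,3)))
E
```

```text
cup [645.5  59.8  25.5  23.9  24.   36.4] 257
tur [ 567.2 -322.9   35.8   33.1  -83.4   36.4] 231
ridge [ 670.8 -157.2   90.3   21.7    3.2   39.9] 726
table [423.2 326.2  90.4  38.9  16.6  36.5] 1209
jarb [556.1 -30.1  43.4  42.1  -2.7  45.9] 732
jarw [389.8 203.8  49.1  42.5  61.8  49.9] 691
cupola [460.3  81.7  27.7  26.8  -2.   79. ] 374
turret [488.6  84.7 110.6  45.   -2.7  61.5] 981
hull [462.9  86.3  96.7  54.   -6.2  44.1] 1337
all [474.   84.8 132.7  61.2  -7.5  45.7] 3083
bench [4.996e+02 1.980e+01 5.930e+01 5.800e+01 8.930e+01 3.000e-01] 1208
(array([  1,   0,   9,  23,  38,  51, 109,  97,   3,  13, 120, 151, 421,
       657,  33,   3,  50, 141, 342, 334, 104,   8,  10,  22, 262,  82,
         0,   0,   0]), array([ 5,  8, 11, 14, 17, 20, 23, 26, 29, 32, 35, 38, 41, 44, 47, 50, 53,
       56, 59, 62, 65, 68, 71, 74, 77, 80, 83, 86, 89, 92]))
```

Depth gives good poses. Going down on the cupola.

```bash
python3 -m handwheel '0.07 -0.23 0 0 0;0 0 -1 0 0;0 0 -1 0 0.4;0 0 -1 0 0.4;0 0 -0.8 0 0.4;0 0 -0.4 0 0.4;0 0 -0.2 0 0.4;0 0 -0.1 0 0.4;0 0 0 0 0.4' 10; python3 - <<'E'
from h import *
im,P=cloud("wrist");cv2.imwrite("pics/w2.png",im[100:,150:500,::-1]);s=read_state();print(s["eef_pos"],s["finger_gap"])
m=pick(P,(461,82),22,72,95);print(rect(P,m))
v=pick(P,(440,-130),90,15,300);print("vise",rect(P,v),np.nanmax(P[v][:,2]))
E
```

```text
clock: 2.62
eef_pos: [460.7, 81.0, 66.8]
eef_rot: [-3.142, -0.0, -0.039]
wrist_force: [-0.2, -0.9, 0.2]
finger_gap: 56.6
finger_force: 0.0
[461.07328988  81.20614575  67.52016224] 56.77547360194277
(array([461.1,  81.6,  27.7,  26.5,  -1.9,  79.1]), np.int64(1141))
vise (array([ 4.234e+02, -1.382e+02,  1.435e+02,  1.043e+02, -1.000e-01,
        8.420e+01]), np.int64(9099)) 117.16944566351876
```

View pics/w2.png

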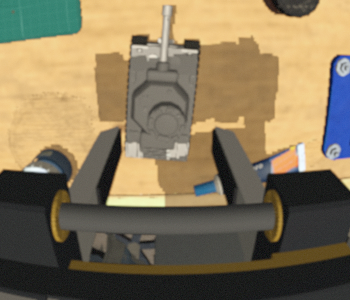

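The cupola lies between the fingers. Closing, lifting and carrying it.

```bash
python3 -m handwheel '0 0 0 0 1;0 0 0 0 1;0 0 0 0 1;0 0 0 0 1;0 0 0 0 1;0 0 0 0 1;0 0 0.1 0 1;0 0 0.3 0 1;0 0 0.6 0 1;0 0 1 0 1' 10; python3 -m handwheel '0.5 -0.05 0 0 1;0.9 -0.1 0 0 1;0.9 -0.1 0 0 1;0.9 -0.1 0 0 1;0.9 -0.1 0 0 1;0.4 -0.1 0 0 1;0.13 0 0 0 1;0 0 0 0 1;0 0 0 0 1'
python3 - <<'E'
from h import *
im,P=cloud("wrist");cv2.imwrite("pics/w3.png",im[100:,150:500,::-1]);np.savez("w3.npz",im=im,P=P)
s=read_state();print(s["eef_pos"],s["finger_gap"],s["finger_force"])
print(rect(P,pick(P,(645,60),30,30,45)));print(rect(P,pick(P,(645,60),40,85,160)))
print(rect(P,pick(P,(671,-157),65,33,50)),rect(P,pick(P,(567,-323),40,28,50)))
E
```

```text
clock: 3.5
eef_pos: [458.7, 81.6, 145.1]
eef_rot: [3.141, 0.006, -0.038]
wrist_force: [0.2, -0.8, -0.3]
finger_gap: 0.6
finger_force: 0.0
clock: 4.25
eef_pos: [644.8, 60.0, 146.5]
eef_rot: [-3.142, 0.001, -0.038]
wrist_force: [0.3, 0.3, -0.3]
finger_gap: 0.5
finger_force: 0.0
[644.71737473  60.11815631 146.86993101] 0.5061780255012679 0.0
(array([645.8,  59.4,  24. ,  24. ,  88.2,  36.4]), np.int64(421))
(array([ 0.,  0.,  0.,  0.,  0., nan]), np.int64(0))
(array([ 671.1, -156.7,   90.1,   22. ,    2.3,   40. ]), np.int64(1189)) (array([ 567.9, -322.4,   35.7,   34.3,   61. ,   36.3]), np.int64(272))
  return _methods._mean(a, axis=axis, dtype=dtype,
  ret = ret.dtype.type(ret / rcount)
```

View pics/w3.png

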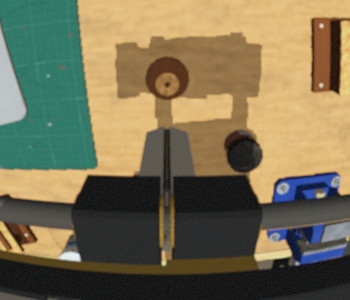

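The fingers shut empty (gap 0.5). Going back to see what became of the cupola.

```bash
python3 -m handwheel '-0.5 0.05 0 0 0;-0.9 0.1 0 0 0;-0.9 0.1 0 0 0;-0.9 0.1 0 0 0;-0.9 0.1 0 0 0;-0.53 0.1 0 0 0;0 0 0 0 0;0 0 0 0 0' 10
python3 - <<'E'
from h import *
im,P=cloud("wrist");cv2.imwrite("pics/w4.png",cv2.resize(im[80:280,220:460,::-1],None,fx=2.5,fy=2.5));np.savez("w4.npz",im=im,P=P)
s=read_state();print(s["eef_pos"],s["finger_gap"],s["finger_force"])
print(rect(P,pick(P,(461,85),40,72,95)));print(rect(P,pick(P,(461,85),80,36,48)))
E
```

```text
clock: 4.97
eef_pos: [459.6, 82.1, 147.6]
eef_rot: [-3.141, -0.002, -0.037]
wrist_force: [0.2, -0.7, 0.4]
finger_gap: 50.2
finger_force: 0.0
[460.42697475  81.92818183 147.35015107] 54.37078747578275 0.0
(array([460.9,  81.4,  27.4,  27.3,  55.3,  78.9]), np.int64(644))
(array([462.8,  86.5,  96.5,  54.8,  -6.3,  44.1]), np.int64(2151))
```

View pics/w4.png

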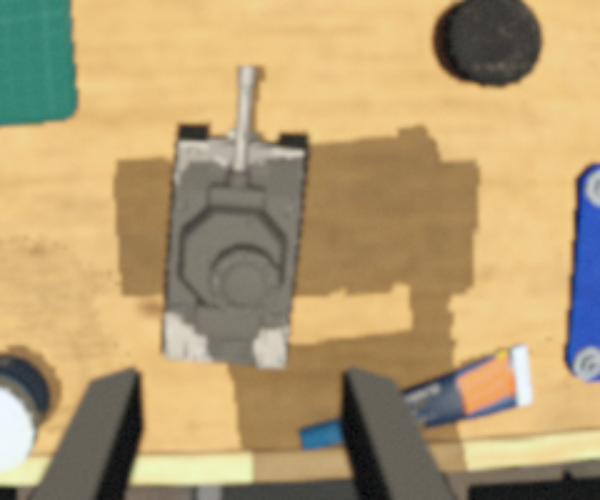

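The cupola never moved: I lifted before the fingers had shut. Going down again and checking the grip before lifting.

```bash
python3 -m handwheel '0 0 -1 0 0.5;0 0 -0.6 0 0.5;0 0 -0.3 0 0.5;0 0 -0.12 0 1;0 0 0 0 1;0 0 0 0 1;0 0 0 0 1;0 0 0 0 1;0 0 0 0 1;0 0 0 0 1;0 0 0 0 1' 15; python3 -m handwheel '0 0 0 0 1;0 0 0 0 1'
```

```text
clock: 5.93
eef_pos: [460.5, 81.8, 66.0]
eef_rot: [-3.141, -0.0, -0.038]
wrist_force: [0.1, -0.3, -0.5]
finger_gap: 0.7
finger_force: 0.0
clock: 6.1
eef_pos: [460.4, 81.7, 65.8]
eef_rot: [-3.142, -0.0, -0.038]
wrist_force: [-0.2, -1.7, -0.6]
finger_gap: 0.2
finger_force: 0.0
```

```bash
python3 - <<'E'
from h import *
im,P=cloud("wrist");cv2.imwrite("pics/w5.png",cv2.resize(im[80:300,200:440,::-1],None,fx=2.5,fy=2.5))
s=read_state();print(s["eef_pos"],s["finger_gap"],s["wrist_force"])
print(rect(P,pick(P,(461,85),40,72,95)));print(rect(P,pick(P,(461,85),80,36,48)))
E
```

```text
[460.4219739   81.75730267  65.77623569] 0.5767719368291979 [-0.15496595  0.01140448 -0.7226624 ]
(array([465.8,  80.8,  26.4,  18.1,  88.4,  78.8]), np.int64(774))
(array([463.1,  86.1,  95.5,  54.5,  -6.7,  43.6]), np.int64(2737))
```

View pics/w5.png

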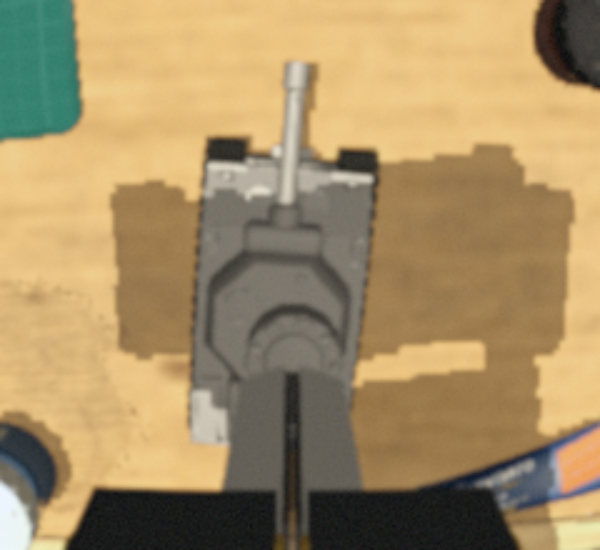

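```bash
python3 - <<'E'
from h import *
im,P=cloud("wrist")
for v in range(225,262,3):print(v,[P[v,u].round(0).tolist() for u in(300,310,320,330)])
im,P=cloud("top");m=pick(P,(461,85),30,70,300);print(rect(P,m));print(np.histogram(P[m][:,2],bins=range(70,300,10)))
im,P=cloud("side");m=pick(P,(461,85),30,60,300);print(rect(P,m))
cv2.imwrite("pics/s5.png",cv2.resize(im[150:260,280:420,::-1],None,fx=4,fy=4))
E
```

```text
225 [[460.0, 93.0, 78.0], [461.0, 86.0, 80.0], [461.0, 79.0, 81.0], [460.0, 72.0, 78.0]]
228 [[458.0, 94.0, 78.0], [470.0, 85.0, 109.0], [469.0, 79.0, 108.0], [457.0, 72.0, 78.0]]
231 [[469.0, 91.0, 112.0], [470.0, 85.0, 113.0], [469.0, 79.0, 112.0], [468.0, 73.0, 112.0]]
234 [[470.0, 91.0, 119.0], [470.0, 85.0, 119.0], [470.0, 79.0, 119.0], [469.0, 74.0, 118.0]]
237 [[470.0, 91.0, 123.0], [470.0, 85.0, 122.0], [469.0, 79.0, 122.0], [469.0, 74.0, 122.0]]
240 [[470.0, 90.0, 128.0], [470.0, 85.0, 127.0], [468.0, 79.0, 124.0], [469.0, 74.0, 126.0]]
243 [[470.0, 90.0, 131.0], [469.0, 85.0, 130.0], [467.0, 79.0, 127.0], [469.0, 74.0, 130.0]]
246 [[470.0, 90.0, 135.0], [470.0, 85.0, 136.0], [468.0, 80.0, 132.0], [470.0, 74.0, 136.0]]
249 [[470.0, 90.0, 138.0], [469.0, 85.0, 138.0], [468.0, 80.0, 135.0], [469.0, 74.0, 139.0]]
252 [[470.0, 90.0, 142.0], [469.0, 85.0, 142.0], [468.0, 80.0, 139.0], [469.0, 75.0, 143.0]]
255 [[469.0, 90.0, 145.0], [470.0, 85.0, 146.0], [468.0, 80.0, 143.0], [469.0, 75.0, 145.0]]
258 [[470.0, 89.0, 149.0], [469.0, 85.0, 148.0], [468.0, 80.0, 146.0], [469.0, 75.0, 149.0]]
261 [[469.0, 89.0, 151.0], [469.0, 85.0, 151.0], [468.0, 80.0, 149.0], [469.0, 75.0, 152.0]]
(array([ 0.,  0.,  0.,  0.,  0., nan]), np.int64(0))
(array([0, 0, 0, 0, 0, 0, 0, 0, 0, 0, 0, 0, 0, 0, 0, 0, 0, 0, 0, 0, 0, 0]), array([ 70,  80,  90, 100, 110, 120, 130, 140, 150, 160, 170, 180, 190,
       200, 210, 220, 230, 240, 250, 260, 270, 280, 290]))
(array([460.6,  88. ,  58.7,  45.3,  14.9,  79.8]), np.int64(286))
  return _methods._mean(a, axis=axis, dtype=dtype,
  ret = ret.dtype.type(ret / rcount)
```

View pics/s5.png

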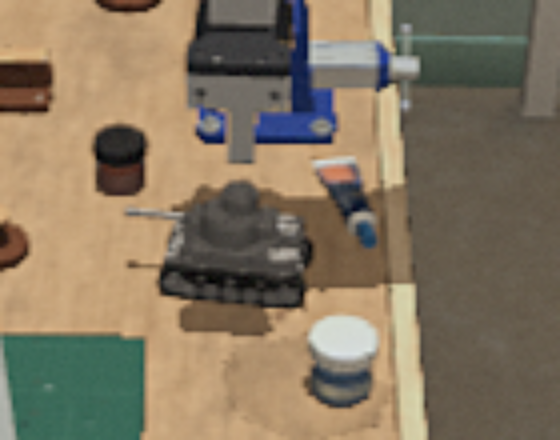

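```bash
python3 - <<'E'
from h import *
i=camera_info("side")
for z in(66,75,85,95,100,105,110,115):print(z,ray("side",340,190,z,i).round(0))
print(grip_point_offset, camera_info("wrist")["world_from_camera"].round(0)[:3,3],read_state()["eef_pos"])
im,P=cloud("side");print([P[v,340].round(0).tolist() for v in range(182,196,2)])
E
```

```text
66 [459.  29.  66.]
75 [459.  41.  75.]
85 [459.  55.  85.]
95 [459.  69.  95.]
100 [459.  76. 100.]
105 [459.  83. 105.]
110 [459.  90. 110.]
115 [459.  97. 115.]
18.8 [538.  79. 284.] [460.42063506  81.75190731  65.7318928 ]
[[459.0, 95.0, 141.0], [459.0, 98.0, 136.0], [459.0, 92.0, 125.0], [459.0, 97.0, 122.0], [459.0, 93.0, 112.0], [459.0, -50.0, 2.0], [459.0, -42.0, -0.0]]
```

Both the wrist depth and the side view put the fingertips at z≈107, while the TCP reads 66. The real tips are about 41 mm above the reported TCP. I'll allow for that and go down in stages, watching the tip.

```bash
python3 -m handwheel '0 0 0 0 0.3;0 0 0 0 0.3;0 0 0 0 0.3;0 0 0 0 0.3;0 0 0 0 0.3;0 0 0 0 0.3;0 0 0 0 0.3;0 0 0 0 0.3;0 0 -0.3 0 0.4;0 0 -0.3 0 0.4;0 0 0 0 0.4;0 0 0 0 0.4' 15
cat >> h.py <<'E'
def tip():
    "lowest finger points in wrist view, each finger"
    s=read_state();im,P=cloud("wrist");e=s["eef_pos"];y=s["eef_rot"][2]
    D=P-e;f=D[...,0]*np.cos(y)+D[...,1]*np.sin(y);l=-D[...,0]*np.sin(y)+D[...,1]*np.cos(y)
    for a,b in((2,60),(-60,-2)):
        m=(abs(f-8)<5)&(l>a)&(l<b)&(D[...,2]>28)&(D[...,2]<120)
        if m.sum()>20: print("finger z",np.percentile(P[m][:,2],[0,1,5]).round(1),"lat",np.percentile(l[m],[1,99]).round(1),"front",np.percentile(f[m],[50,95]).round(1))
    print(e,s["finger_gap"]);return im,P
E
python3 -c "
from h import *
im,P=tip();print(rect(P,pick(P,(461,85),25,72,83)))"
```

```text
clock: 7.35
eef_pos: [460.2, 81.7, 41.6]
eef_rot: [3.141, 0.001, -0.038]
wrist_force: [1.1, -0.4, -0.6]
finger_gap: 56.4
finger_force: 0.0
finger z [69.7 73.9 78.4] lat [ 2.8 40.2] front [8.9 9.8]
finger z [69.8 74.5 78.3] lat [-40.2  -2.8] front [8.8 9.7]
[460.16388428  81.69301912  41.63968015] 56.441836583488794
(array([461.2,  81.3,  27. ,  26.9,  -2.9,  79. ]), np.int64(1425))
```

```bash
sed -i 's/((2,60),(-60,-2))/((26,60),(-60,-26))/' h.py; python3 -m handwheel '0.02 0 -0.2 0 0.4;0 0 -0.15 0 0.4;0 0 0 0 0.4;0 0 0 0 0.4'; python3 -c "
from h import *
im,P=tip()"; python3 -m handwheel '0 0 0 0 1;0 0 0 0 1;0 0 0 0 1;0 0 0 0 1;0 0 0 0 1;0 0 0 0 1;0 0 0 0 1;0 0 0 0 1;0 0 0 0 1' 12
```

```text
clock: 7.73
eef_pos: [461.0, 81.7, 27.4]
eef_rot: [3.142, 0.001, -0.038]
wrist_force: [0.3, 0.2, -0.5]
finger_gap: 56.3
finger_force: 0.0
finger z [58.3 68.1 75.9] lat [27.8 40.2] front [8.9 9.6]
finger z [65.8 69.4 76.4] lat [-40.3 -27.9] front [8.8 9.5]
[460.97540376  81.7462095   27.41751178] 56.2670713052195
clock: 8.53
eef_pos: [461.3, 81.7, 27.8]
eef_rot: [-3.142, -0.0, -0.038]
wrist_force: [-0.2, 0.8, 2.2]
finger_gap: 27.8
finger_force: 12.0
```

Cupola gripped (27.8 mm, 12 N). Lifting and carrying it to its stand.

```bash
python3 -m handwheel '0 0 0.1 0 1;0 0 0.4 0 1;0 0 0.6 0 1;0 0 0.4 0 1;0.4 -0.05 0 0 1;0.9 -0.1 0 0 1;0.9 -0.1 0 0 1;0.9 -0.1 0 0 1;0.9 -0.1 0 0 1;0.4 -0.1 0 0 1;0.2 0 0 0 1;0.02 0 0 0 1'; python3 -m handwheel '0 0 -0.5 0 1;0 0 -0.6 0 1;0 0 -0.5 0 1;0 0 -0.2 0 1;0 0 0 0 1;0 0 0 0 1'; python3 -c "
from h import *
im,P=cloud('wrist');print(rect(P,pick(P,(645,60),22,60,74)))
print(rect(P,pick(P,(645,60),40,0,47)),read_state()['eef_pos'])
cv2.imwrite('pics/w6.png',cv2.resize(im[150:300,230:410,::-1],None,fx=3,fy=3))"
```

```text
clock: 9.53
eef_pos: [646.9, 59.4, 87.1]
eef_rot: [3.142, 0.001, -0.038]
wrist_force: [-0.9, -0.5, -0.3]
finger_gap: 27.7
finger_force: 12.0
clock: 10.03
eef_pos: [646.1, 59.9, 16.6]
eef_rot: [-3.142, -0.0, -0.038]
wrist_force: [-0.3, 0.1, -0.2]
finger_gap: 27.4
finger_force: 12.0
(array([647.1,  61.8,  38.1,  27.2,  73.3,  67.7]), np.int64(1924))
(array([651. ,  57.7,  79.6,  67. ,  68.8,   9.3]), np.int64(4185)) [646.57489696  59.88258752  17.31453322]
```

View pics/w6.png

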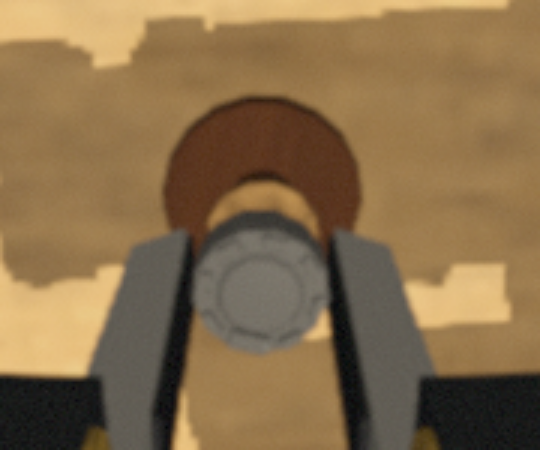

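The cupola is held upright over the seat. Lowering it.

```bash
python3 -m handwheel '0 0 -0.2 0 1;0 0 -0.12 0 1;0 0 -0.06 0 1;0 0 0 0 1;0 0 0 0 1'; python3 -m handwheel '0 0 -0.04 0 1;0 0 0 0 1;0 0 0 0 1'
```

```text
clock: 10.5
eef_pos: [646.0, 59.8, 0.5]
eef_rot: [-3.142, 0.0, -0.038]
wrist_force: [0.7, -0.4, 0.1]
finger_gap: 27.7
finger_force: 12.0
clock: 10.75
eef_pos: [646.4, 59.8, -0.5]
eef_rot: [-3.142, -0.001, -0.038]
wrist_force: [-0.2, 0.7, 4.2]
finger_gap: 27.7
finger_force: 12.0
```

Contact at the expected height. Releasing and checking.

```bash
python3 -m handwheel '0 0 0 0 0.4;0 0 0 0 0.4;0 0 0 0 0.4;0 0 0 0 0.4;0 0 0 0 0.4;0 0 0 0 0.4;0 0 0.5 0 0.4;0 0 0.8 0 0.4;0 0 0.9 0 0.4;-0.8 0.1 0 0 0.2;-0.8 0.1 0 0 0;0 0 0 0 0'; python3 -c "
from h import *
im,P=cloud('wrist');print(rect(P,pick(P,(646,60),22,46,70)))
s=read_state();print(s['eef_pos'],s['eef_rot'])
print('turret',rect(P,pick(P,(461,85),100,52,70)),rect(P,pick(P,(461,85),45,60.5,70)),rect(P,pick(P,(525,85),30,50,62)))
print('hull',rect(P,pick(P,(461,85),80,36,48)),'ts',rect(P,pick(P,(567,-323),40,28,50)))
t=pick(P,(461,85),30,56,63);print(rect(P,t));np.savez('w7.npz',im=im,P=P)
cv2.imwrite('pics/w7.png',cv2.resize(im[50:280,180:440,::-1],None,fx=2.5,fy=2.5))"
```

```text
clock: 11.75
eef_pos: [577.3, 68.4, 86.4]
eef_rot: [3.141, 0.004, -0.037]
wrist_force: [0.5, 0.4, 0.2]
finger_gap: 73.3
finger_force: 0.0
(array([645.5,  59.7,  27.3,  26.9,  42.9,  51.1]), np.int64(881))
[579.94177262  68.1212111   87.09926513] [ 3.14157954e+00  1.10759814e-03 -3.72446164e-02]
turret (array([488.2,  86.5, 111. ,  41.5,   3.6,  59.4]), np.int64(1072)) (array([465. ,  88.3,  61.7,  31.2,  -7.2,  61.5]), np.int64(379)) (array([518.8,  79.6,  51. ,  15.7, -16.4,  56.8]), np.int64(418))
hull (array([462.9,  86.4,  97.3,  54.3,  -7.3,  43. ]), np.int64(1559)) ts (array([ 568. , -322.6,   35.4,   35.1,   45.8,   36.3]), np.int64(311))
(array([463.2,  89.7,  57.8,  40.1, -13.6,  61. ]), np.int64(401))
```

View pics/w7.png

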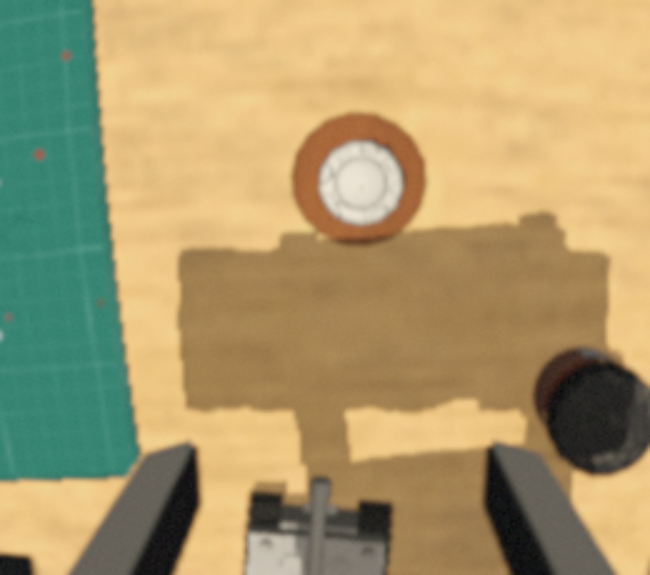

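The cupola is seated, centred at (645.5,59.7). Next, back over the tank to measure the turret.

```bash
python3 -m handwheel '-0.6 0.15 0.7 0 0;-0.9 0.15 0.3 0 0;-0.9 0.15 0 0 0;-0.62 0 0 0 0;0 0 0 0 0;0 0 0 0 0;0 0 0 0 0'; python3 -c "
from h import *
im,P=cloud('wrist')
s=read_state();print(s['eef_pos'],s['eef_rot'])
for n,c,r,a,b in [('turr+barrel',(461,85),110,49,70),('roof',(461,85),45,62.5,65.5),('boss',(461,82),25,66,70),('turbody',(461,85),32,48,70),('hull',(461,85),80,36,47),('chas',(461,85),80,10,35)]:
  m=pick(P,c,r,a,b);print(n,rect(P,m))
m=pick(P,(461,85),110,52,60)&(P[...,0]>500);Q=P[m];print('barrel',Q.mean(0),np.polyfit(Q[:,0],Q[:,1],1),Q[:,0].max())
cv2.imwrite('pics/w8.png',cv2.resize(im[80:260,220:420,::-1],None,fx=3,fy=3))"
```

```text
clock: 12.38
eef_pos: [462.5, 85.7, 127.4]
eef_rot: [-3.141, -0.001, -0.038]
wrist_force: [-0.0, -0.0, 0.1]
finger_gap: 94.1
finger_force: 0.0
[462.43392686  85.66252943 127.05041027] [-3.14152112e+00 -5.38633712e-04 -3.82361057e-02]
turr+barrel (array([488.3,  82.2, 112.4,  44.5,  -9.7,  63.1]), np.int64(2634))
roof (array([461.4,  86.4,  51. ,  40.1,  -9.1,  64.2]), np.int64(1181))
boss (array([468. ,  87.5,  28.1,  26.7,  -3.9,  67.2]), np.int64(141))
turbody (array([462.4,  86.7,  60.8,  44.9,  -3.7,  63.8]), np.int64(2163))
hull (array([462.9,  86.1,  96.6,  54.2,  -6.5,  44.1]), np.int64(2354))
chas (array([464.4,  86.1, 106.8,  61. ,  -7.5,  24.8]), np.int64(550))
barrel [523.0393034   79.70185179  56.61708896] [-1.08096746e-01  1.36240699e+02] 544.5792513856718
```

View pics/w8.png

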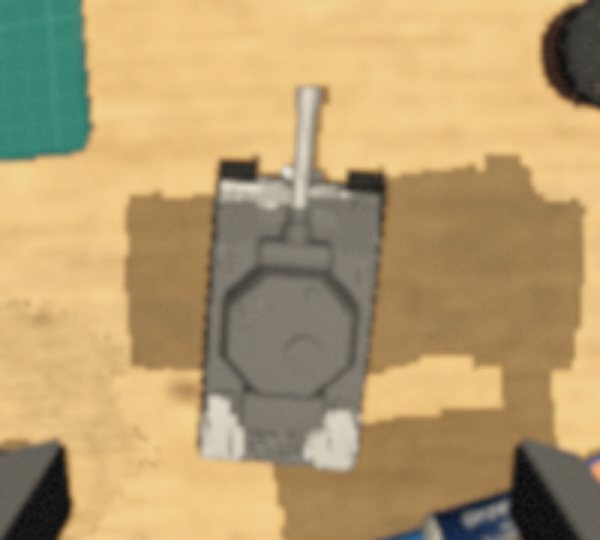

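The boss is bare and the turret sits at about (466.5,86), heading about −6.5°. Grasping the turret.

```bash
python3 -m handwheel '0.13 0.01 0 -0.86 0.2;0 0 -0.9 0 0.2;0 0 -0.9 0 0.2;0 0 -0.7 0 0.2;0 0 -0.3 0 0.2;0 0 -0.15 0 0.2;0 0 -0.07 0 0.2;0 0 0 0 0.2;0 0 0 0 0.2' 20; python3 -c "
from h import *
im,P=tip();print(rect(P,pick(P,(461,85),32,48,70)))"; python3 -m handwheel '0 0 0 0 1;0 0 0 0 1;0 0 0 0 1;0 0 0 0 1;0 0 0 0 1;0 0 0 0 1;0 0 0 0 1;0 0 0 0 1;0 0 0 0 1' 20
```

```text
clock: 13.18
eef_pos: [467.3, 86.2, 6.9]
eef_rot: [-3.141, -0.001, -0.113]
wrist_force: [0.4, -0.5, -0.0]
finger_gap: 74.6
finger_force: 0.0
finger z [42.4 46.1 54.7] lat [37.1 49.4] front [8.7 9.4]
finger z [42.2 44.1 54.1] lat [-49.5 -26.9] front [8.6 9.4]
[467.27485997  86.17107995   6.93146855] 74.6369630583148
(array([463.3,  86.6,  59.6,  44.5,  -7.8,  63.9]), np.int64(5278))
clock: 13.98
eef_pos: [466.5, 86.1, 6.3]
eef_rot: [3.142, -0.0, -0.113]
wrist_force: [-1.7, -0.6, 2.9]
finger_gap: 44.0
finger_force: 20.0
```

Turret gripped (44.0 mm). Lifting it and carrying it to the large mushroom stand.

```bash
python3 -m handwheel '0 0 0.1 0 1;0 0 0.2 0 1;0 0 0.7 0 1;0 0 1 0 1;0 0 0.7 0 1;0 0 0.3 0 1;0.1 -0.4 0 0 1;0.21 -0.85 0 0 1;0.21 -0.85 0 0 1;0.21 -0.85 0 0 1;0.21 -0.85 0 0 1;0.21 -0.85 0 0 1'; python3 -m handwheel '0.21 -0.85 0 0 1;0.21 -0.85 0 0 1;0.21 -0.85 0 0 1;0.21 -0.85 0 0 1;0.21 -0.85 0 0 1;0.21 -0.85 0 0 1;0.13 -0.45 0 0 1;0 0 0 0 1;0 0 0 0 1'; python3 -c "
from h import *
im,P=cloud('wrist');print(rect(P,pick(P,(568,-322),22,30,45)))
print('held',rect(P,pick(P,(575,-322),50,160,200)),rect(P,pick(P,(461,85),80,36,47)),rect(P,pick(P,(464,86),80,10,30)))"
```

```text
clock: 14.98
eef_pos: [512.5, -101.5, 126.9]
eef_rot: [3.142, -0.001, -0.113]
wrist_force: [0.1, 0.9, -0.4]
finger_gap: 43.8
finger_force: 20.0
clock: 15.73
eef_pos: [567.7, -322.2, 126.0]
eef_rot: [-3.141, 0.001, -0.114]
wrist_force: [0.6, -0.6, -0.9]
finger_gap: 44.0
finger_force: 20.0
(array([ 573.1, -324. ,   34. ,   23.8,   83.5,   36.2]), np.int64(396))
held (array([ 574.5, -324.9,   83.3,   61.9,  -40. ,  183.3]), np.int64(7590)) (array([487.8,  82.6,  55.6,  47.5,  84.6,  42.6]), np.int64(473)) (array([503.4,  80. ,  62.5,  29. ,  82.8,  20. ]), np.int64(348))
```

```bash
python3 -m handwheel '0 -0.01 -0.6 0 1;0 0 -0.9 0 1;0 0 -0.8 0 1;0 0 -0.4 0 1;0 0 -0.25 0 1;0 0 -0.1 0 1;0 0 -0.07 0 1;0 0 0 0 1;0 0 0 0 1'; python3 -m handwheel '0 0 -0.05 0 1;0 0 0 0 1;0 0 0 0 1'
```

```text
clock: 16.53
eef_pos: [568.7, -322.4, 2.8]
eef_rot: [3.141, -0.002, -0.113]
wrist_force: [-0.4, -0.1, 1.1]
finger_gap: 43.9
finger_force: 20.0
clock: 16.78
eef_pos: [568.1, -322.3, -0.3]
eef_rot: [3.141, -0.0, -0.113]
wrist_force: [0.4, -0.8, -0.2]
finger_gap: 44.1
finger_force: 20.0
```

```bash
python3 -m handwheel '0 0 -0.03 0 1;0 0 0 0 1;0 0 0 0 1'; python3 -m handwheel '0 0 -0.03 0 1;0 0 0 0 1;0 0 0 0 1'
```

```text
clock: 17.03
eef_pos: [568.1, -322.4, -1.7]
eef_rot: [3.141, -0.0, -0.113]
wrist_force: [0.1, 0.1, 0.3]
finger_gap: 43.6
finger_force: 20.0
clock: 17.28
eef_pos: [568.3, -322.4, -1.7]
eef_rot: [3.141, -0.001, -0.113]
wrist_force: [-4.5, 2.9, 12.1]
finger_gap: 44.0
finger_force: 20.0
```

Seated contact at the expected height. Releasing, backing up and checking.

```bash
python3 -m handwheel '0 0 0.03 0 0.2;0 0 0 0 0.2;0 0 0 0 0.2;0 0 0 0 0.2;0 0 0 0 0.2;0 0 0.4 0 0.2;0 0 0.9 0 0.2;0 0 1 0 0;0 0 0.9 0 0;-0.5 0.5 0 0 0;-0.5 0.5 0 0 0;0 0 0 0 0'; python3 -c "
from h import *
im,P=cloud('wrist');print(rect(P,pick(P,(575,-322),90,40,70)),rect(P,pick(P,(568,-322),28,53,70)))
m=pick(P,(568,-322),100,44,53)&(P[...,0]>608);print(P[m].mean(0))
print(np.percentile(P[pick(P,(568,-322),30,45,70)][:,2],[5,50,95]))
print(read_state()['eef_pos'],read_state()['finger_gap'])"
```

```text
clock: 18.28
eef_pos: [525.6, -279.6, 126.2]
eef_rot: [-3.141, 0.001, -0.112]
wrist_force: [0.2, 0.3, -0.2]
finger_gap: 94.1
finger_force: 0.0
(array([ 585.1, -356.9,  112.8,  107. ,   -8.6,   54.3]), np.int64(3009)) (array([ 567.6, -322.3,   54.6,   41.1,   -8. ,   56.2]), np.int64(1659))
[ 621.93539348 -364.30663837   48.14130132]
[51.26962965 55.76598497 58.59508855]
[ 527.04583436 -281.06077314  126.53576554] 93.90628920889398
```

Turret seated, roof at 56.2 and centred at (567.6,-322.3). Returning for the upper hull.

```bash
python3 -m handwheel '-0.1 0.5 0 0 0;-0.15 0.9 0 0 0;-0.15 0.9 0 0 0;-0.15 0.9 0 0 0;-0.15 0.9 0 0 0;-0.15 0.9 0 0 0;-0.15 0.9 0 0 0;-0.15 0.9 0 0 0;-0.15 0.9 0 0 0;-0.15 0.9 0 0 0;-0.18 0.61 0 0 0;0 0 0 0 0'; python3 -m handwheel '0 0 0 0 0;0 0 0 0 0'; python3 -c "
from h import *
im,P=cloud('wrist');s=read_state();print(s['eef_pos'],s['eef_rot'])
print('hull',rect(P,pick(P,(462,85),80,37,47)),'ring',rect(P,pick(P,(462,85),40,46.5,50)),'chas',rect(P,pick(P,(462,85),80,10,30)))
print('table',rect(P,pick(P,(423,326),65,30,50)),'bar',rect(P,pick(P,(423,326),65,39.5,50)))
"
```

```text
clock: 19.33
eef_pos: [462.6, 89.5, 126.3]
eef_rot: [-3.141, -0.0, -0.11]
wrist_force: [-0.4, 0.2, 0.6]
finger_gap: 94.1
finger_force: 0.0
clock: 19.5
eef_pos: [463.4, 85.7, 126.2]
eef_rot: [3.141, -0.0, -0.113]
wrist_force: [-0.3, 0.4, -0.4]
finger_gap: 93.7
finger_force: 0.0
[463.42800749  85.36423989 126.14076758] [ 3.14148648e+00 -1.43797560e-04 -1.13798581e-01]
hull (array([462.4,  86.3,  95.7,  54.6,  -6.5,  44.2]), np.int64(4376)) ring (array([455.6,  85. ,  61.5,  49.5, -14.2,  48. ]), np.int64(435)) chas (array([463.6,  86. , 107.4,  59.9,  -7.3,  23.8]), np.int64(515))
table (array([423.8, 326.1,  89.2,  38.5,  16.2,  36.5]), np.int64(1521)) bar (array([423.2, 325.7,  62.8,  13.3,  17.7,  42. ]), np.int64(381))
```

```bash
python3 -m handwheel '0 0 -0.6 0 0.2;0 0 -0.9 0 0.2;0 0 -0.9 0 0.2;0 0 -0.6 0 0.2;0 0 -0.25 0 0.2;0 0 -0.1 0 0.2;0 0 -0.05 0 0.2;0 0 0 0 0.2;0 0 0 0 0.2' 25; python3 -m handwheel '0 0 0 0 1;0 0 0 0 1;0 0 0 0 1;0 0 0 0 1;0 0 0 0 1;0 0 0 0 1;0 0 0 0 1;0 0 0 0 1' 25;python3 -c "
from h import *
im,P=cloud('wrist');print('hull',rect(P,pick(P,(462,85),80,37,47)&(abs(P[...,1]-86)<33)))"
```

```text
clock: 20.3
eef_pos: [463.8, 86.1, -8.6]
eef_rot: [-3.141, -0.002, -0.113]
wrist_force: [0.7, -0.8, 0.6]
finger_gap: 75.3
finger_force: 0.0
clock: 20.97
eef_pos: [463.0, 86.2, -9.5]
eef_rot: [-3.141, -0.0, -0.113]
wrist_force: [-1.0, -0.4, 5.8]
finger_gap: 53.8
finger_force: 25.0
hull (array([466.3,  86.7,  88.9,  66.3,  -7.1,  44.1]), np.int64(11352))
```

Hull gripped (53.8 mm). Lifting it and carrying it to the table stand, turning +23°.

```bash
python3 -m handwheel '0 0 0.1 0 1;0 0 0.2 0 1;0 0 0.6 0 1;0 0 1 0 1;0 0 0.6 0 1;-0.1 0.5 0 0.8 1;-0.14 0.85 0 0.8 1;-0.14 0.85 0 0.8 1;-0.14 0.85 0 0.8 1;-0.14 0.85 0 0.8 1;-0.14 0.85 0 0.64 1;-0.1 0.75 0 0 1'; python3 -m handwheel '-0.08 0.5 0 0 1;0 0 0 0 1;0 0 0 0 1'; python3 -c "
from h import *
im,P=cloud('wrist');s=read_state();print(s['eef_pos'],s['eef_rot'])
print('table',rect(P,pick(P,(423,326),65,30,50)))
m=pick(P,(423,326),70,6,14);print('foot',rect(P,m))
print('held',rect(P,pick(P,(423,326),65,90,125)),rect(P,pick(P,(423,326),65,97,112)))
for q in(90,100,105,110,115,120):print(q,pick(P,(423,326),65,q,q+5).sum())
cv2.imwrite('pics/w9.png',cv2.resize(im[120:300,200:440,::-1],None,fx=2.5,fy=2.5))"
```

```text
clock: 22.02
eef_pos: [426.0, 308.1, 90.8]
eef_rot: [-3.141, -0.0, 0.296]
wrist_force: [0.4, -1.4, 0.3]
finger_gap: 53.7
finger_force: 25.0
clock: 22.27
eef_pos: [423.2, 326.7, 90.3]
eef_rot: [3.141, 0.0, 0.294]
wrist_force: [-0.4, -1.6, -1.2]
finger_gap: 53.8
finger_force: 25.0
[423.47174646 325.88826107  90.33307554] [3.14140243e+00 2.05995965e-04 2.92562777e-01]
table (array([460.5, 337.5,  35.6,  12. , -73.1,  36.2]), np.int64(554))
foot (array([459.8, 337.8,  65.7,  18.9, -73.2,  10. ]), np.int64(763))
held (array([ 0.,  0.,  0.,  0.,  0., nan]), np.int64(0)) (array([ 0.,  0.,  0.,  0.,  0., nan]), np.int64(0))
90 0
100 0
105 0
110 0
115 0
120 0
  return _methods._mean(a, axis=axis, dtype=dtype,
  ret = ret.dtype.type(ret / rcount)
```

View pics/w9.png

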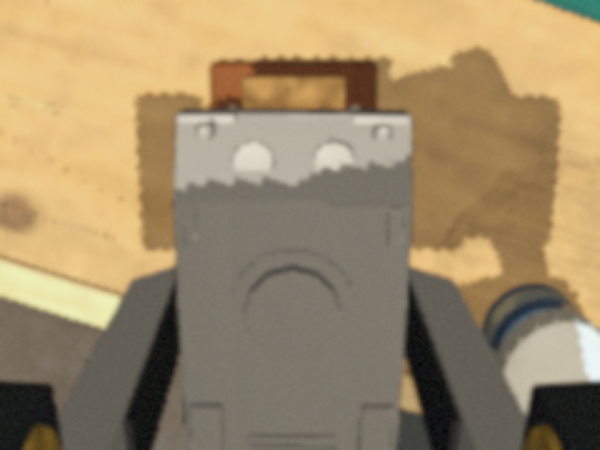

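The hull is level, in line (16.8° against 16.9°) and centred to within 1 mm. Lowering.

```bash
python3 -m handwheel '0 0 -0.6 0 1;0 0.01 -0.8 0 1;0 0 -0.5 0 1;0 0 -0.2 0 1;0 0 -0.1 0 1;0 0 -0.05 0 1;0 0 0 0 1;0 0 0 0 1'; python3 -m handwheel '0 0 -0.04 0 1;0 0 0 0 1;0 0 0 0 1'; python3 -m handwheel '0 0 -0.02 0 1;0 0 0 0 1;0 0 0 0 1'
```

```text
clock: 22.98
eef_pos: [424.3, 326.8, 1.4]
eef_rot: [-3.141, -0.002, 0.292]
wrist_force: [-0.1, 0.6, -1.2]
finger_gap: 53.9
finger_force: 25.0
clock: 23.23
eef_pos: [423.7, 326.7, -1.1]
eef_rot: [-3.141, -0.001, 0.292]
wrist_force: [0.6, 0.0, 0.4]
finger_gap: 53.8
finger_force: 25.0
clock: 23.48
eef_pos: [423.8, 326.7, -1.5]
eef_rot: [-3.141, -0.001, 0.292]
wrist_force: [-2.7, -1.7, 9.0]
finger_gap: 53.4
finger_force: 25.0
```

```bash
python3 -m handwheel '0 0 0.02 0 0.2;0 0 0 0 0.2;0 0 0 0 0.2;0 0 0 0 0.2;0 0 0 0 0.2;0 0 0.4 0 0.2;0 0 0.9 0 0.2;0 0 1 0 0;0 0 0.9 0 0;0 0 0 0 0;0 0 0 0 0'; python3 -c "
from h import *
im,P=cloud('wrist');print('hull',rect(P,pick(P,(423,326),75,46,60)),np.percentile(P[pick(P,(423,326),40,46,60)][:,2],[5,50,95]),'foot',rect(P,pick(P,(423,326),75,6,14)))
print('chas',rect(P,pick(P,(463,86),80,10,40)),'blk',rect(P,pick(P,(463,86),80,30.5,40)))
print(read_state()['eef_pos'])"
```

```text
clock: 24.4
eef_pos: [424.3, 327.0, 128.2]
eef_rot: [-3.141, -0.004, 0.292]
wrist_force: [0.2, -0.9, -0.0]
finger_gap: 93.4
finger_force: 0.0
hull (array([422.6, 326.8,  93.5,  54.7,  16.7,  52.4]), np.int64(4824)) [50.55255578 52.4531276  56.20719241] foot (array([423.6, 326.6,  94.5,  65.4,  16.6,   9.6]), np.int64(378))
chas (array([462. ,  86.6, 110.6,  62.4,  -7.4,  26.7]), np.int64(3397)) blk (array([462.1,  86.9,  76.2,  23.7,  -7.8,  33.2]), np.int64(837))
[423.57896722 326.53107666 126.41692016]
```

Hull seated (deck 52.4, 16.7°, centred). Going back for the chassis.

```bash
python3 -m handwheel '0.1 -0.5 0 -0.8 0;0.14 -0.85 0 -0.8 0;0.14 -0.85 0 -0.8 0;0.14 -0.85 0 -0.8 0;0.14 -0.85 0 -0.8 0;0.14 -0.85 0 -0.8 0;0.1 -0.8 0 0 0;0.06 -0.44 0 0 0;0 0 0 0 0;0 0 0 0 0'; python3 -c "
from h import *
im,P=cloud('wrist');s=read_state();print(s['eef_pos'],s['eef_rot'])
print('chas',rect(P,pick(P,(463,86),80,12,40)),'blk',rect(P,pick(P,(463,86),80,31,40)),'trk',rect(P,pick(P,(463,86),80,20,30)))
print('ridge',rect(P,pick(P,(671,-157),65,33,50)),'jar',rect(P,pick(P,(559,-30),40,40,55)),rect(P,pick(P,(392,202),40,40,60)))"
```

```text
clock: 25.28
eef_pos: [461.5, 86.5, 125.3]
eef_rot: [3.141, 0.002, -0.129]
wrist_force: [0.5, 0.7, 0.3]
finger_gap: 94.2
finger_force: 0.0
[461.49524858  87.22477364 125.46807807] [ 3.14133913e+00  1.91674622e-03 -1.27489092e-01]
chas (array([462.4,  86.2, 108.8,  60.1,  -7.4,  27.4]), np.int64(5343)) blk (array([463. ,  86. ,  75.1,  21.9,  -7.9,  33.3]), np.int64(1523)) trk (array([462.5,  86.2, 106.9,  60. ,  -7.4,  26.5]), np.int64(3689))
ridge (array([ 641.2, -158.9,   31.3,   21.9,    1.5,   39.8]), np.int64(418)) jar (array([556. , -29.2,  42.6,  42.2,  12. ,  46. ]), np.int64(1356)) (array([376.3, 189.2,  32.6,   7.6, -36.5,  49. ]), np.int64(129))
```

```bash
python3 -m handwheel '0.01 -0.02 -0.6 0 0.1;0 0 -0.9 0 0.1;0 0 -0.9 0 0.1;0 0 -0.9 0 0.1;0 0 -0.5 0 0.1;0 0 -0.17 0 0.1;0 0 -0.07 0 0.1;0 0 0 0 0.1;0 0 0 0 0.1' 30; python3 -m handwheel '0 0 0 0 1;0 0 0 0 1;0 0 0 0 1;0 0 0 0 1;0 0 0 0 1;0 0 0 0 1;0 0 0 0 1;0 0 0 0 1' 30
```

```text
clock: 26.08
eef_pos: [463.2, 86.6, -33.9]
eef_rot: [-3.141, -0.002, -0.126]
wrist_force: [0.3, 0.5, 0.1]
finger_gap: 84.1
finger_force: 0.0
clock: 26.75
eef_pos: [462.7, 86.2, -34.7]
eef_rot: [-3.141, -0.001, -0.127]
wrist_force: [-2.3, -1.4, 6.4]
finger_gap: 59.7
finger_force: 30.0
```

Chassis gripped (59.7 mm). Lifting it and carrying it to the ridge stand.

```bash
python3 -m handwheel '0 0 0.2 0 1;0 0 0.6 0 1;0 0 1 0 1;0 0 0.9 0 1;0 0 0.3 0 1;0.3 -0.35 0 0.4 1;0.6 -0.7 0 0.4 1;0.6 -0.7 0 0.4 1;0.6 -0.7 0 0.4 1;0.6 -0.7 0 0.4 1;0.6 -0.7 0 0 1;0.6 -0.7 0 0 1'; python3 -m handwheel '0.6 -0.7 0 0 1;0.5 -0.6 0 0 1;0.21 -0.23 0 0 1;0 0 0 0 1;0 0 0 0 1'; python3 -c "
from h import *
im,P=cloud('wrist');s=read_state();print(s['eef_pos'],s['eef_rot'])
print('ridge',rect(P,pick(P,(671,-157),65,33,50)))
print('foot',rect(P,pick(P,(671,-157),70,6,14)))
cv2.imwrite('pics/w10.png',cv2.resize(im[100:300,200:440,::-1],None,fx=2.5,fy=2.5))"
```

```text
clock: 27.75
eef_pos: [619.1, -97.4, 85.2]
eef_rot: [-3.141, 0.0, 0.048]
wrist_force: [0.4, 0.0, -1.0]
finger_gap: 59.7
finger_force: 30.0
clock: 28.17
eef_pos: [670.4, -157.2, 84.5]
eef_rot: [-3.141, 0.001, 0.047]
wrist_force: [0.9, 0.3, -0.5]
finger_gap: 59.9
finger_force: 30.0
[ 670.29972519 -156.54064028   84.80286131] [-3.14117293e+00  8.33078772e-04  4.77023783e-02]
ridge (array([ 714.3, -155.6,   19. ,    5.1,  -87.8,   40.1]), np.int64(160))
foot (array([ 710.8, -155.9,   65.1,   17.5,  -87.3,   10.1]), np.int64(845))
```

View pics/w10.png

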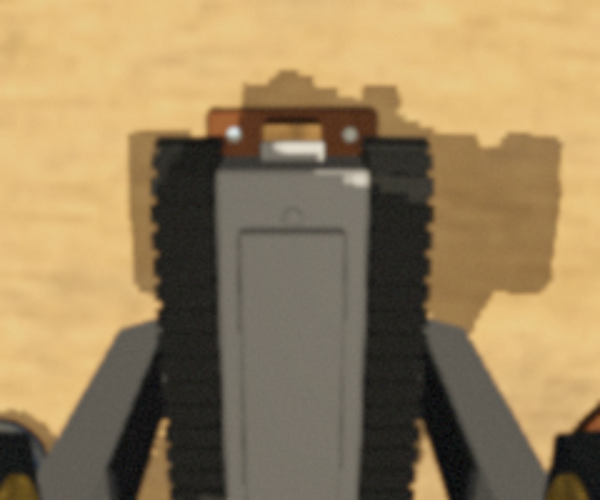

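The chassis is in line with the ridge and less than 1 mm off. Lowering with a small correction.

```bash
python3 -m handwheel '0.02 -0.02 -0.6 0 1;0 0 -0.7 0 1;0 0 -0.5 0 1;0 0 -0.2 0 1;0 0 -0.1 0 1;0 0 -0.05 0 1;0 0 0 0 1;0 0 0 0 1'; python3 -m handwheel '0 0 -0.03 0 1;0 0 0 0 1;0 0 0 0 1'; python3 -m handwheel '0 0 -0.02 0 1;0 0 0 0 1;0 0 0 0 1'
```

```text
clock: 28.88
eef_pos: [672.3, -157.9, 0.5]
eef_rot: [3.141, -0.002, 0.048]
wrist_force: [0.1, -0.6, -1.0]
finger_gap: 59.7
finger_force: 30.0
clock: 29.13
eef_pos: [671.7, -157.9, -1.9]
eef_rot: [3.141, -0.0, 0.048]
wrist_force: [-0.1, -0.7, -1.1]
finger_gap: 59.8
finger_force: 30.0
clock: 29.38
eef_pos: [671.9, -157.9, -2.6]
eef_rot: [3.141, -0.001, 0.048]
wrist_force: [-0.5, 0.7, 2.9]
finger_gap: 59.8
finger_force: 30.0
```

Contact. Releasing, retreating and checking everything.

```bash
python3 -m handwheel '0 0 0 0 0.1;0 0 0 0 0.1;0 0 0 0 0.1;0 0 0 0 0.1;0 0 0 0 0.1;0 0 0.4 0 0.1;0 0 0.9 0 0.1;0 0 1 0 0;0 0 0.9 0 0;-0.8 0 0 0 0;-0.8 0 0 0 0;0 0 0 0 0'; python3 -m handwheel '-0.8 0 0.5 0 0;-0.8 0 0.5 0 0;0 0 0 0 0;0 0 0 0 0';python3 -c "
from h import *
im,P=cloud('wrist');s=read_state();print(s['eef_pos'],s['finger_gap'])
c=pick(P,(671,-157),80,48,75);print('chas',rect(P,c),'blk',rect(P,pick(P,(671,-157),80,63,75)),np.percentile(P[c][:,2],[5,50,95]))
print('foot',rect(P,pick(P,(671,-157),75,6,14)))
print('cup',rect(P,pick(P,(646,60),22,46,70)),'tur',rect(P,pick(P,(568,-322),28,53,70)))
print('jar',rect(P,pick(P,(559,-30),40,40,55)))
im,P=cloud('top');print('top hull',rect(P,pick(P,(423,326),75,46,60)),'jw',rect(P,pick(P,(390,204),40,40,60)),'jb',rect(P,pick(P,(559,-30),40,40,55)))
cv2.imwrite('pics/end.png',im[90:270,180:500,::-1])"
```

```text
clock: 30.38
eef_pos: [602.9, -157.4, 124.3]
eef_rot: [-3.141, 0.003, 0.047]
wrist_force: [1.3, -0.1, -0.2]
finger_gap: 93.6
finger_force: 0.0
clock: 30.72
eef_pos: [543.7, -158.2, 166.6]
eef_rot: [3.14, -0.003, 0.047]
wrist_force: [-0.0, -0.2, -0.7]
finger_gap: 94.2
finger_force: 0.0
[ 543.98689674 -157.99152661  165.39604981] 93.88921812656122
chas (array([ 671.4, -158.2,  110.3,   60.6,    2.6,   59.4]), np.int64(5394)) blk (array([ 671. , -158.2,   76. ,   22.6,    2.6,   65.2]), np.int64(1562)) [55.77362816 59.36483693 65.86643823]
foot (array([ 673.2, -132. ,   81. ,   15.7,    2.8,    8.6]), np.int64(16))
cup (array([645.7,  58.3,  26.9,  26.1, -42.7,  50.9]), np.int64(356)) tur (array([ 567.4, -321.1,   54.2,   40. ,  -10.5,   56.2]), np.int64(948))
jar (array([556.2, -30. ,  43.3,  42.8, -24.4,  46.1]), np.int64(985))
top hull (array([424.8, 325.6,  95.1,  53.8,  16.2,  52.1]), np.int64(503)) jw (array([388.8, 204.6,  46.2,  43.4,  85.1,  49.7]), np.int64(188)) jb (array([558.2, -29.7,  41.3,  38. ,  -1.2,  45.3]), np.int64(136))
```

View pics/end.png

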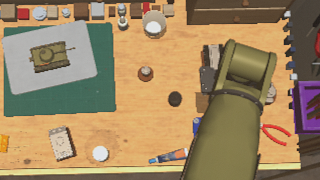

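The final view shows the hull on its stand at crop (62,143), the cupola at (146,73) and the jars in place at (175,99) and (100,153). The measured heights match all four seats, so I'm handing in.

```bash
python3 -c "
from cell import *
print(sign_off())"
```

```text
the job is handed in; nothing more can be done
None
```

The cupola, turret, upper hull and chassis were taken off in that order; each measured upright and centred on its own stand, both hulls in line with theirs. Neither jar was moved, and the job was handed in at about 31 s.

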